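# Flip an amplifier board over in the flip jig for soldering

## Robot

A 6-joint arm with a two-finger parallel gripper is mounted at the origin on a cart in front of the work surface, level with it; the furniture and walls round the work are solid. World frame = base frame: x ahead of the robot, y to its left, z up, the work surface at z = 0. Lengths are in m, angles in rad, forces in N, time in s.
With the tool pointing down it reaches from about 0.3 to 0.775 m from the base axis. Payload 14.6 kg.
Tool frame: the origin (TCP) lies at the very end of the fingers, on their centre line; the grasp point (between the pads) lies 19 mm behind it; z points along the fingers, y is the line along which they close (so a half turn about z gives the same grasp; the last joint's range is limited). The gripper opens to 94 mm and grips with 3 to 60 N. Pads are 16 mm wide; open, the fingers measure 119 mm over their backs; the gripper's body (75 mm by 177 mm) begins 78 mm behind the grasp point.
Start: joints at [-0.067, 0.3, 1.521, -0, 1.321, -0.067], TCP at [0.55, -0, 0.205] pointing down, gripper open.
Joint ranges: [-3.03, 3.03], [-0.79, 2.21], [0.23, 2.52], [-1.04, 4.18], [0, 3.07], [-2.55, 2.55]. Speed limits (rad/s): [2.22, 2.22, 2.57, 3.14, 3.14, 3.14].

## Interface

Orientations are given as [roll, pitch, yaw] about the fixed x, y, z axes, in that order (R = Rz(yaw) Ry(pitch) Rx(roll)).
In Python, from station import status, vision, order, silhouettes gives the robot as it stands. The module is installed in compiled form; this text tells all that it offers.
- The arm moves only by the shell command python3 -m pendant 'ROWS' [FORCE]. ROWS is JSON, one flat list of numbers, 7 for each row, row after row: the shift along the tool's x, y, z in units of 500 mm (1.0 is 500 mm), then the turn, a rotation vector about the tool's x, y, z in units of 90 degrees (1.0 is 90 degrees), then the opening, from -1 (shut) to 1 (fully open). A call has 1 to 12 rows; each row is the pose to reach, as a shift and turn from the pose commanded when the call began, along the tool's axes at that moment; what a row does not reach only later rows make up. A row lasts 1/10 s, in which the tool goes at most 50 mm and 8.59 degrees, less where a joint would pass 70% of its speed; a pose out of reach is approached as far as the arm can. A call with a number of a shift or a turn outside -1 to 1 is refused whole. A call with a gripper value outside its range is refused whole. The fingers move at their own pace and stop on an object; FORCE is the grip in N (left out, the last holds). Time passes only in rows, so rows that repeat a pose let the fingers close. It gives the time, the measured TCP pose, the force, the opening and the grip force at its end, in the units of the state.
- status.get_obs(): the state, without advancing time (a new reading comes with each control period).
- vision.camera(name): name is "scene" or "side" or "wrist"; returns a dict with "pixels" (384x512x3 uint8, red, green, blue), "K" (3x3 intrinsics, pixels), "R" (3x3) and "t" (3): a world point X has camera coordinates R X + t. Camera axes: x right, y down, z forward; pixel columns grow to the right and rows downward; lengths in m; the calibration is good to about 2 mm. The wrist camera is an equidistant fisheye: a pixel r from the principal point sees the ray r / f radians off the axis. A picture is of the moment at which its call begins. There is no depth.
- order.hand_in(): hands the job in; it is judged then, once.
Trained networks look in a picture, given as the dict that the camera call returned (one of the last four; its "shot" number tells which), for a name from the list of things; names that differ only in an ending like _2 or _b are one class to them, and where a whole thing is asked for, a point or a joint stands for the part that bears it (a point fixed in the world has none). Each returns a list of dicts, best first, with "score" (0 to 1); they miss things now and then, are a little off and sometimes report something else, mostly with a low value. They report only what shows in the picture. A call takes as long as a camera call. They do not tell look-alikes from the thing itself.
- silhouettes(target, picture): "region" (384x512 bool, what is visible of it) and "extent" ([left, top, right, bottom] in pixels, round what is visible of it).
The state is a dict: "time_s": time; "qpos": joint angles; "joint_vel": joint speeds; "tau": joint torques, N m; "ee_pos": TCP position; "eef_rot": TCP orientation; "force": force on the tool from outside, world axes, zero at the start; "moment": the same for the moment, N m; "grip_width": finger opening in m; "grip_force": force on a finger pad.
Only numpy, scipy, OpenCV 4.12 (cv2) and the standard library are available. Lean on these libraries where they do the work, as an engineer would, in place of code of your own. Each camera call takes 0.05 s, during which the arm holds its last target. There are 200 camera calls.

## Task

The amplifier board has to be soldered from below. Pick it up by its heatsink and seat it flat, components up, in the pocket of the flip jig's hinged plate and let go of it; then swing the plate by its handle right over onto its stop so that the board drops component side down into the blue nest, and swing the plate fully back to where it was, leaving the board lying level in the nest. Leave the solder spool, the red tin and the spray can where they are.

Things in the scene. Friction and masses are not known exactly. Their poses are not given: they have to be found in the camera images.
- amp_board: Green circuit board 110 (x) x 76 (y) x 3 mm, 0.16 to 0.29 kg, on the bench, components up. Origin: centre of its solder side (underside); z points out of the component side. It fits pocket and nest either way round. Four black capacitors, 16 mm across, 25 mm high from the origin, at x +-36, y +-19 mm; at |x| < 16 mm nothing beside the heatsink is over 5 mm high.
- heatsink_top (a point): Centre of the top of the board's aluminium finned heatsink, 30 mm above the board's origin, over the board's centre; axes as the board. The heatsink is 56 mm along x, 30 mm wide along y and 27 mm high: grip it across its width.
- jig_hinge (a point): Middle of the hinge axis of the flip jig, 50 mm above the bench; x along the hinge, y to the loading side, z up. The jig is fixed to the bench: dark steel base 200 (x) x 236 (y) x 8 mm, two grey hinge posts at x +-94 mm, 67 mm high.
- flip_plate (a joint): Angle of the hinged aluminium plate (x +-68, 8 to 104 mm from the hinge, 4 mm thick): 0 = level on the loading side (+y), 1.57 = upright, 3.14 = upside down over the nest (-y); hard stops at both ends. Friction hinge: stays where left, up to 8 N at the handle.
- keeper_a (a joint): Turn of one of the two red keeper discs (44 mm across, one flat) that hold the board by its short edges: geared to the hinge, not moved by hand, it reads twice the plate angle. At plate angle 0 and 3.14 the flats face the board and free it; in between the discs lap over it by 7 mm. They free it only in the last 0.1 rad: the plate must come right onto its stop for the board to drop into the nest.
- pocket (a point): Centre of the pocket floor on the plate, 54 mm from the hinge axis and level with it; x along the hinge, y away from it, z out of the pocket (up at plate angle 0). The seated board has its origin here, x along this x. Flared black walls 9 to 11 mm high leave 1.5 mm round the board at the floor, 4.5 mm at their tops; disc flats 3 mm.
- flip_handle (a point): Middle of the plate's round handle bar (black grip, 13 mm thick, 76 mm long, along the hinge), 140 mm from the hinge axis and level with it at both ends of the swing (50 mm above the bench). 36 mm from the bar's centre to the plate's edge. The bar can turn in the fingers: the hand may stay pointing down through the swing.
- nest_seat (a point): Centre of the nest at the height of its four ledges, 43.5 mm above the bench, 54 mm from the hinge axis towards -y; axes as jig_hinge. Four blue corner blocks with flared guides (1.8 mm round the board, 5.5 mm high) carry the board by its corners, components hanging between them. The board seated face-down has its origin 3 mm above this point.
- solder_spool: Bystander: blue and white solder spool, 61 mm across, 30 mm high; origin at the centre of its underside.
- flux_tin: Bystander: round red flux tin, 57 mm across, 20 mm high; origin at the centre of its underside.
- contact_cleaner: Bystander: blue spray can with white cap, 55 mm across, 180 mm high, standing; origin at the centre of its underside.
Not all that is in view belongs to the job. Of the things that look like the amp_board, the smaller one is meant.

How it is judged:
By the outcome, as a careful person would: the job done as asked, in the order asked, and still so for the second after the job is handed in, with the robot touching nothing.
It also fails if it takes over 64 s, if anything falls off the work surface, if the arm or the gripper's body presses on something with over 40 N, if the wrist force passes 120 N, or if a joint passes its speed limit or range.

## Working session

There is one attempt and no reset: what is moved stays moved. The work goes in short steps, Python scripts to look and compute and a shell command to move; the robot and the scene stay as the last step left them, time stands still between calls to the robot, and variables do not carry over. Pictures are saved under pics/ and viewed, at most 10 in all, crops included, and the job is handed in when it is done.

```bash
mkdir -p pics; cat > h.py <<'E'
from station import status, vision, order, silhouettes
import numpy as np, cv2
def save(p,name): cv2.imwrite('pics/'+name+'.png',cv2.cvtColor(p['pixels'],cv2.COLOR_RGB2BGR))
def ray(p,u,v):
    K,R,t=map(np.array,(p['K'],p['R'],p['t']))
    d=np.linalg.inv(K)@[u,v,1.]; return -R.T@t, R.T@d
def atz(p,u,v,z):
    c,d=ray(p,u,v); return c+d*(z-c[2])/d[2]
def proj(p,X):
    K,R,t=map(np.array,(p['K'],p['R'],p['t'])); x=(R@np.array(X,float).T).T+t; x=x@K.T; return x[:,:2]/x[:,2:]
def tri(rs):
    A=0;b=0
    for c,d in rs:
        d=d/np.linalg.norm(d);P=np.eye(3)-np.outer(d,d);A=A+P;b=b+P@c
    return np.linalg.solve(A,b)
E
python3 - <<'E'
from h import *
print({k:np.round(v,3) for k,v in status.get_obs().items()})
ps={n:vision.camera(n) for n in('scene','side','wrist')}
for n,p in ps.items(): print(n,np.round(p['K'],1).tolist(),np.round(-np.array(p['R']).T@p['t'],3))
a=np.hstack([ps['scene']['pixels'],ps['side']['pixels']])
for n in ('scene','side'): save(ps[n],n+'0')
for n in ('scene','side'):
  for t in ('amp_board','heatsink_top','flip_plate','flip_handle','pocket','jig_hinge','nest_seat','keeper_a'):
    r=silhouettes(t,ps[n]); print(n,t,[(round(x['score'],2),np.round(x['extent']).tolist(),int(x['region'].sum())) for x in r[:4]])
E
```

```text
{'time_s': np.float64(0.0), 'qpos': array([-0.067,  0.3  ,  1.522,  0.   ,  1.321, -0.067]), 'joint_vel': array([-0.001, -0.   ,  0.001, -0.001, -0.002,  0.   ]), 'tau': array([-2.0000e-03, -5.3181e+01, -3.5274e+01,  7.1000e-02,  2.4000e-02,
       -0.0000e+00]), 'ee_pos': array([0.55 , 0.   , 0.205]), 'eef_rot': array([-3.14 , -0.   ,  1.571]), 'force': array([ 0.184, -0.067,  0.368]), 'moment': array([-0.005,  0.037, -0.037]), 'grip_force': np.float64(0.0), 'grip_width': np.float64(0.094)}
scene [[465.1, 0.0, 261.1], [0.0, 465.1, 192.1], [0.0, 0.0, 1.0]] [-0.447  0.823  0.681]
side [[412.6, 0.0, 253.6], [0.0, 412.6, 194.2], [0.0, 0.0, 1.0]] [ 0.252 -0.675  0.773]
wrist [[297.3, 0.0, 254.0], [0.0, 297.3, 196.8], [0.0, 0.0, 1.0]] [0.549 0.073 0.383]
scene amp_board [(0.92, [276.0, 220.0, 332.0, 258.0], 1183), (0.76, [170.0, 236.0, 216.0, 266.0], 776)]
scene heatsink_top [(0.97, [170.0, 234.0, 217.0, 262.0], 758), (0.89, [273.0, 221.0, 325.0, 256.0], 1145)]
scene flip_plate [(0.73, [219.0, 184.0, 280.0, 213.0], 796)]
scene flip_handle [(0.64, [220.0, 186.0, 275.0, 215.0], 890), (0.52,
[... 310 characters left out ...]
 60)]
side amp_board [(0.76, [190.0, 138.0, 231.0, 165.0], 687), (0.68, [155.0, 202.0, 222.0, 259.0], 1929)]
side heatsink_top [(0.81, [186.0, 137.0, 227.0, 167.0], 660), (0.67, [151.0, 205.0, 224.0, 254.0], 1868)]
side flip_plate [(0.9, [234.0, 162.0, 308.0, 209.0], 1777)]
side flip_handle [(0.66, [231.0, 163.0, 304.0, 207.0], 1433), (0.5, [226.0, 165.0, 331.0, 257.0], 6418), (0.41, [232.0, 184.0, 249.0, 202.0], 173)]
side pocket [(0.65, [232.0, 163.0, 299.0, 206.0], 1656)]
side jig_hinge [(0.93, [225.0, 165.0, 330.0, 258.0], 6166)]
side nest_seat [(0.89, [228.0, 165.0, 329.0, 259.0], 6056)]
side keeper_a [(0.43, [232.0, 185.0, 249.0, 201.0], 155), (0.39, [188.0, 138.0, 228.0, 166.0], 610)]
```

```bash
python3 - <<'E'
import cv2,numpy as np
a=cv2.imread('pics/scene0.png');b=cv2.imread('pics/side0.png')
a=cv2.resize(a[100:290,130:390],None,fx=3,fy=3,interpolation=cv2.INTER_CUBIC)
b=cv2.resize(b[115:285,130:380],None,fx=3.2,fy=3.2,interpolation=cv2.INTER_CUBIC)
cv2.imwrite('pics/a1.png',a);cv2.imwrite('pics/b1.png',b)
E
```

```text
(no output)
```

View pics/a1.png

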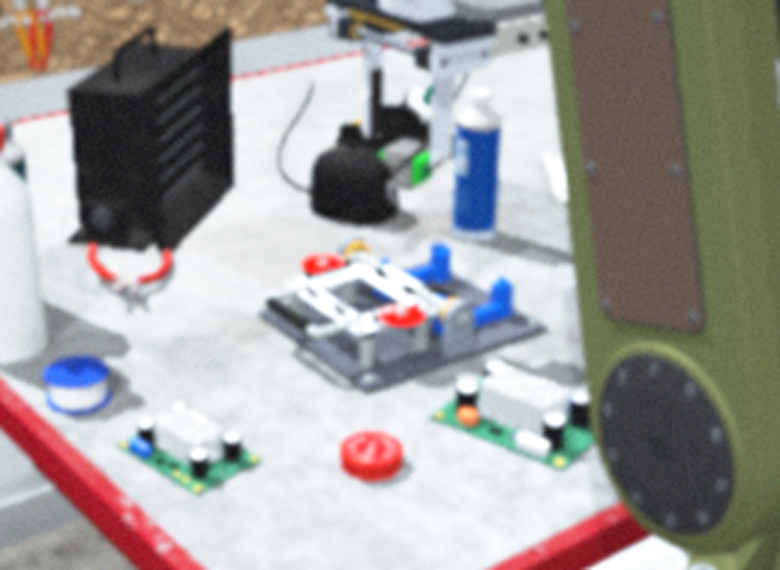

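View pics/b1.png

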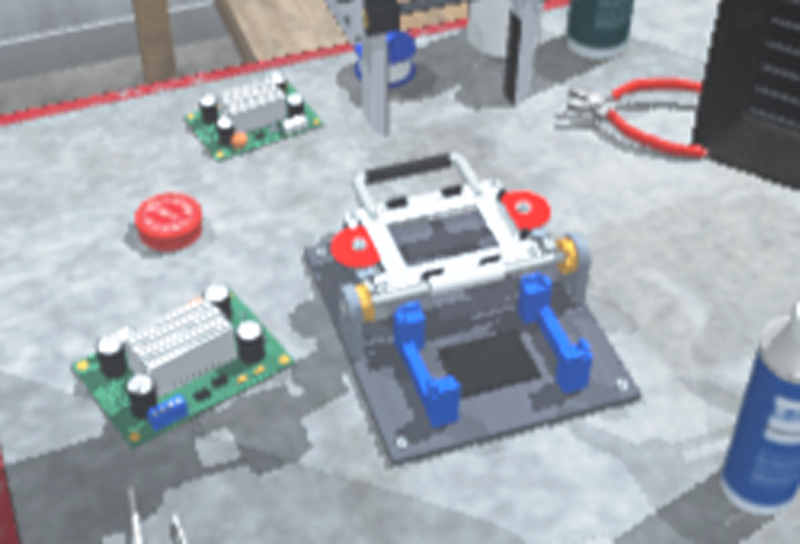

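The crops show two boards. A is at scene (195,250) / side (210,152), between the spool and the red tin. B is at scene (304,239) / side (190,230) and looks larger. The jig is at scene (262,205) / side (278,210), with its handle towards +y and the nest towards -y. I'll check the sizes metrically next.

```bash
python3 - <<'E'
from h import *
ps={n:vision.camera(n) for n in('scene','side','wrist')}
S,D=ps['scene'],ps['side']
save(ps['wrist'],'wrist0')
f=lambda p,l,z:[np.round(atz(p,*q,z)[:2],3) for q in l]
A1=f(S,[(170.7,248.3),(196.7,263.3),(216,253.3)],.003);A2=f(D,[(188.4,151.9),(198.8,164.4),(230.6,153.1)],.003)
B1=f(S,[(274.3,238.3),(317.3,255)],.003);B2=f(D,[(152.5,231.3),(171.3,253.1),(223,226.9)],.003)
for L in(A1,A2,B1,B2): print([x.tolist() for x in L],[round(float(np.linalg.norm(L[i]-L[i+1])),3) for i in range(len(L)-1)])
# jig: side pixels
c=lambda x,y:(x/3.2+130,y/3.2+115)
s=lambda x,y:(x/3+130,y/3+100)
print('base corners',[x.tolist() for x in f(D,[c(305,245),c(395,463),c(640,395)],.008)])
print('base scene',[x.tolist() for x in f(S,[s(262,315),s(365,388),s(545,328)],.008)])
for nm,a,b in (('handle',c(408,170),s(290,315)),('kL',c(357,246),s(404,316)),('kR',c(525,210),s(323,264))):
  print(nm,tri([ray(D,*a),ray(S,*b)]).round(4),atz(D,*a,.05).round(4),atz(S,*b,.05).round(4))
for t in ('solder_spool','flux_tin','contact_cleaner'):
  for n in('scene','side'):
    r=silhouettes(t,ps[n])
    for q in r[:1]:
      e=q['extent'];print(t,n,round(q['score'],2),atz(ps[n],(e[0]+e[2])/2,e[3]-4,0).round(3))
for t in('amp_board','flip_plate','jig_hinge'): print(t,[(round(x['score'],2),x['extent']) for x in silhouettes(t,ps['wrist'])])
E
```

```text
[[0.526, 0.339], [0.424, 0.32], [0.434, 0.255]] [0.104, 0.066]
[[0.422, 0.313], [0.436, 0.245], [0.54, 0.263]] [0.069, 0.106]
[[0.4, 0.081], [0.267, 0.044]] [0.138]
[[0.262, 0.036], [0.29, -0.047], [0.428, -0.011]] [0.088, 0.143]
base corners [[0.472, 0.104], [0.462, -0.135], [0.658, -0.14]]
base scene [[0.658, 0.101], [0.471, 0.107], [0.459, -0.121]]
handle [0.5722 0.1225 0.0482] [0.5698 0.1187 0.05  ] [0.5723 0.1238 0.05  ]
kL [0.4961 0.0402 0.0554] [0.498  0.0457 0.05  ] [0.5041 0.0335 0.05  ]
kR [0.6395 0.034  0.0552] [0.6415 0.0383 0.05  ] [0.6503 0.0269 0.05  ]
solder_spool scene 0.84 [0.619 0.332 0.   ]
solder_spool side 0.72 [0.632 0.307 0.   ]
flux_tin scene 0.88 [0.366 0.182 0.   ]
flux_tin side 0.79 [0.367 0.149 0.   ]
contact_cleaner scene 0.77 [ 0.698 -0.238  0.   ]
contact_cleaner side 0.73 [ 0.706 -0.26   0.   ]
amp_board [(0.59, [101.6, 31.4, 144.8, 69.7]), (0.58, [63.0, 116.1, 165.5, 208.9])]
flip_plate [(0.89, [188.7, 68.5, 351.3, 201.9]), (0.49, [328.9, 313.5, 372.4, 345.4])]
jig_hinge [(0.98, [181.2, 68.3, 354.8, 274.4])]
```

View pics/wrist0.png

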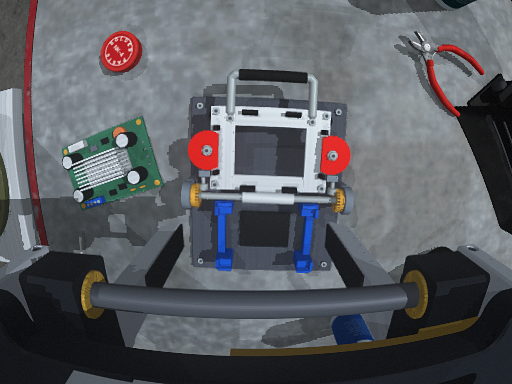

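B's edges measure 140 x 88 mm and A's measure 105 x 68 mm, so A is the smaller board and the one meant, at about (0.48, 0.29). The wrist view shows board B at (112,160), the tin at (120,50) and the jig at (268,180). I'll move over A with the tool turned about 100°.

```bash
python3 -m pendant '[0.58,-0.14,0,0,0,-1.11,1,0.58,-0.14,0,0,0,-1.11,1,0.58,-0.14,0,0,0,-1.11,1,0.58,-0.14,0,0,0,-1.11,1,0.58,-0.14,0,0,0,-1.11,1,0.58,-0.14,0,0,0,-1.11,1,0.58,-0.14,0,0,0,-1.11,1,0.58,-0.14,0,0,0,-1.11,1,0.58,-0.14,0,0,0,-1.11,1,0.58,-0.14,0,0,0,-1.11,1,0.58,-0.14,0,0,0,-1.11,1,0.58,-0.14,0,0,0,-1.11,1]'
python3 - <<'E'
from h import *
import pickle
p=vision.camera('wrist'); save(p,'wrist1'); print(status.get_obs()['ee_pos'],status.get_obs()['eef_rot'])
pickle.dump(p,open('w1.pkl','wb'))
print([(round(x['score'],2),x['extent']) for x in silhouettes('amp_board',p)])
E
```

```text
[ 5.49966973e-01 -1.73858811e-05  2.05443105e-01] [-3.14155192e+00  8.51457557e-06  1.57077308e+00]
[(0.7, [63.0, 112.8, 164.6, 209.6])]out of range
```

View pics/wrist1.png

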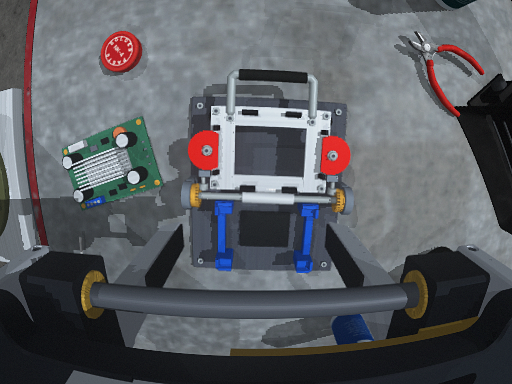

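The call was refused because the turn of -1.11 is out of range, so the picture is unchanged. I'll turn -1 now and add the rest later.

```bash
python3 -m pendant '[0.58,-0.14,0,0,0,-1,1,0.58,-0.14,0,0,0,-1,1,0.58,-0.14,0,0,0,-1,1,0.58,-0.14,0,0,0,-1,1,0.58,-0.14,0,0,0,-1,1,0.58,-0.14,0,0,0,-1,1,0.58,-0.14,0,0,0,-1,1,0.58,-0.14,0,0,0,-1,1,0.58,-0.14,0,0,0,-1,1,0.58,-0.14,0,0,0,-1,1,0.58,-0.14,0,0,0,-1,1,0.58,-0.14,0,0,0,-1,1]'
python3 - <<'E'
from h import *
import pickle
p=vision.camera('wrist'); save(p,'wrist2'); print(status.get_obs()['ee_pos'],status.get_obs()['eef_rot'])
pickle.dump(p,open('w2.pkl','wb'))
print([(round(x['score'],2),x['extent']) for x in silhouettes('amp_board',p)])
E
```

```text
time_s: 2.85
ee_pos: [0.48, 0.29, 0.2054]
eef_rot: [-3.142, -0.0, -3.141]
force: [0.6, 0.2, -0.1]
grip_width: 0.0938
grip_force: 0.0
[0.4799806  0.28999698 0.20543355] [-3.14156619e+00 -4.81599888e-05  3.13978592e+00]
[(0.82, [34.9, 29.3, 110.6, 143.9]), (0.72, [223.8, 134.5, 291.5, 223.2])]
```

View pics/wrist2.png

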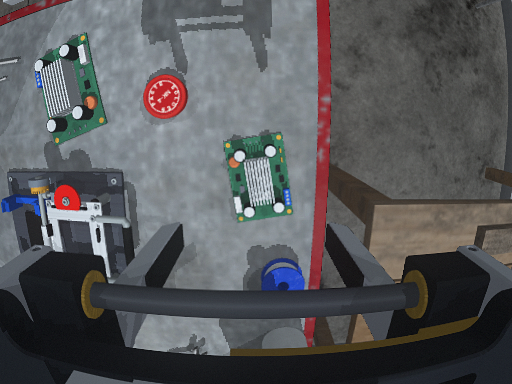

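Board A shows alone at (258,177), long axis vertical in the image; the jig is at the lower left and the spool at (283,275). Next I'll fit the board pose by silhouette in all the views, along with the jig plate.

```bash
cat >> h.py <<'E'
def projf(p,X):
    X=np.atleast_2d(np.array(X,float))
    K,R,t=map(np.array,(p['K'],p['R'],p['t'])); x=X@R.T+t
    r=np.hypot(x[:,0],x[:,1]);th=np.arctan2(r,x[:,2]);s=th/np.maximum(r,1e-9)
    return np.c_[K[0,2]+K[0,0]*s*x[:,0],K[1,2]+K[1,1]*s*x[:,1]]
def rayf(p,u,v):
    K,R,t=map(np.array,(p['K'],p['R'],p['t'])); a=np.array([(u-K[0,2])/K[0,0],(v-K[1,2])/K[1,1]]);th=np.linalg.norm(a)
    return -R.T@t, R.T@np.r_[np.sin(th)*a/max(th,1e-9),np.cos(th)]
def box(x,y,z0,z1): return [[sx*x,sy*y,z] for sx in(-1,1) for sy in(-1,1) for z in(z0,z1)]
BOARD=np.array(box(.055,.038,0,.003)+box(.028,.015,.003,.030)+[[sx*.036+.008*np.cos(a),sy*.019+.008*np.sin(a),.025] for sx in(-1,1) for sy in(-1,1) for a in np.arange(0,6.28,.5)])
def place(M,q): # x,y,z,yaw
    c,s=np.cos(q[3]),np.sin(q[3]); return M@np.array([[c,s,0],[-s,c,0],[0,0,1]])+q[:3]
def polyiou(a,b):
    h1=cv2.convexHull(a.astype(np.float32));h2=cv2.convexHull(b.astype(np.float32))
    i=cv2.intersectConvexConvex(h1,h2)[0];return i/(cv2.contourArea(h1)+cv2.contourArea(h2)-i)
def regpts(r): 
    c=max(cv2.findContours(r.astype(np.uint8),cv2.RETR_EXTERNAL,cv2.CHAIN_APPROX_NONE)[0],key=cv2.contourArea); return c[:,0,:]
E
python3 - <<'E'
from h import *
from scipy.optimize import minimize
ps={n:vision.camera(n) for n in('wrist','scene','side')}
obs=[]
for n,p in ps.items():
    pf=projf if n=='wrist' else proj
    guess=pf(p,[[.48,.29,.01]])[0]
    for r in silhouettes('amp_board',p):
        e=r['extent']
        if abs((e[0]+e[2])/2-guess[0])<25 and abs((e[1]+e[3])/2-guess[1])<25: obs.append((n,p,pf,regpts(r['region'])));print(n,r['score'],e);break
for sel in(('wrist',),('scene','side'),('wrist','scene','side')):
    for z in ((0.,) if len(sel)==1 else (0,None)):
        f=lambda q:-sum(polyiou(pf(p,place(BOARD,[q[0],q[1],z if z is not None else q[3],q[2]])),c) for n,p,pf,c in obs if n in sel)
        m=minimize(f,[.48,.29,.18,0.0],method='Nelder-Mead',options=dict(initial_simplex=np.array([[.48,.29,.18,0],[.49,.29,.18,0],[.48,.3,.18,0],[.48,.29,.28,0],[.48,.29,.18,.01]]),xatol=1e-4,fatol=1e-5))
        print(sel,z,m.x.round(4),m.fun)
# image green+corners, color mask in wrist
p=ps['wrist'];hsv=cv2.cvtColor(p['pixels'],cv2.COLOR_RGB2HSV)
g=((hsv[...,0]>40)&(hsv[...,0]<90)&(hsv[...,1]>90)).astype(np.uint8);g[:, :200]=0;g[:,310:]=0;g[:120]=0;g[235:]=0
g=cv2.morphologyEx(g,cv2.MORPH_OPEN,np.ones((2,2)));pts=np.argwhere(g)[:,::-1]
bp=cv2.boxPoints(cv2.minAreaRect(pts.astype(np.float32)));print(bp.round(1).tolist())
W=[]
for u,v in bp:
    c,d=rayf(p,u,v);W.append((c+d*(.003-c[2])/d[2])[:2])
W=np.array(W);print(W.round(4).tolist(),W.mean(0),np.linalg.norm(np.diff(W,axis=0),axis=1),np.degrees(np.arctan2(*(W[1]-W[0])[::-1])))
E
```

```text
wrist 0.83 [224.5, 133.7, 293.6, 221.7]
scene 0.77 [168.1, 236.1, 214.5, 264.9]
side 0.81 [188.0, 138.8, 227.9, 166.9]
('wrist',) 0.0 [0.4804 0.2972 0.1735 0.0039] -0.9741880325371878
('scene', 'side') 0 [0.4788 0.2955 0.1369 0.0093] -1.7547779361850893
('scene', 'side') None [ 0.4828  0.2939  0.1486 -0.0041] -1.8624824719485442
('wrist', 'scene', 'side') 0 [0.4796 0.2966 0.1597 0.0033] -2.716885653482367
('wrist', 'scene', 'side') None [ 0.4811  0.2952  0.1523 -0.0039] -2.781933677070745
[[224.3000030517578, 142.60000610351562], [281.8999938964844, 133.3000030517578], [294.8999938964844, 213.89999389648438], [237.3000030517578, 223.1999969482422]]
[[0.4334, 0.2529], [0.4217, 0.3265], [0.5292, 0.3459], [0.5421, 0.268]] [0.48157442 0.29831442] [0.07449296 0.10924914 0.07900404] 99.05861879237153
```

```bash
python3 -m pendant '[-0.002,0.014,0.19,0,0,-0.107,1,-0.002,0.014,0.19,0,0,-0.107,1,-0.002,0.014,0.19,0,0,-0.107,1,-0.002,0.014,0.19,0,0,-0.107,1]'
cat > mb.py <<'E'
from h import *
from scipy.optimize import minimize
p=vision.camera('wrist');o=status.get_obs();print(o['ee_pos'].round(4) if hasattr(o['ee_pos'],'round') else o['ee_pos'],o['eef_rot'])
g=projf(p,[[.481,.297,.01]])[0]
for r in silhouettes('amp_board',p):
    e=r['extent']
    if abs((e[0]+e[2])/2-g[0])<40 and abs((e[1]+e[3])/2-g[1])<40:
        c=regpts(r['region']);print(r['score'],e)
        m=minimize(lambda q:-polyiou(projf(p,place(BOARD,[q[0],q[1],0,q[2]])),c),[.481,.297,.17],method='Nelder-Mead',options=dict(initial_simplex=np.array([[.481,.297,.17],[.486,.297,.17],[.481,.302,.17],[.481,.297,.21]]),xatol=1e-4,fatol=1e-5));print(m.x.round(4),m.fun)
save(p,'wrist3')
E
python3 mb.py
```

```text
time_s: 3.65
ee_pos: [0.4812, 0.2971, 0.1115]
eef_rot: [-3.142, -0.0, -2.975]
force: [-0.1, 0.6, 1.8]
grip_width: 0.0941
grip_force: 0.0
[0.4819 0.2974 0.1128] [ 3.14081251e+00  2.31165929e-03 -2.97465882e+00]
0.67 [215.0, 140.1, 294.3, 247.1]
[0.4808 0.2971 0.1627] -0.9853531013142222
```

View pics/wrist3.png

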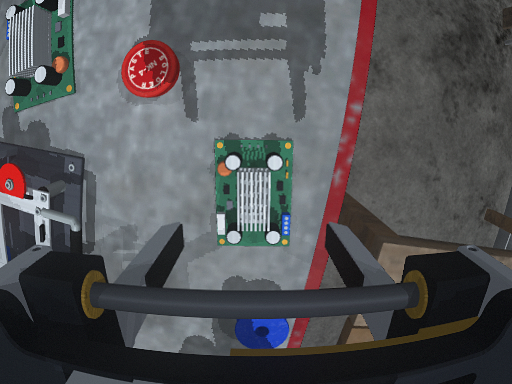

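The grasp line matches the fit. The board is squarely aligned at (254,193) with the heatsink between the fingers. I'll go down, grip, and lift a little.

```bash
python3 -m pendant '[0,0,0.1,0,0,0.005,0.3,0,0,0.1,0,0,0.005,0.3,0,0,0.16,0,0,0.005,0.3,0,0,0.18,0,0,0.005,0.3,0,0,0.208,0,0,0.005,0.3,0,0,0.208,0,0,0.005,0.3,0,0,0.208,0,0,0.005,0.3]' 25 | tail -5
python3 -m pendant '[0,0,0,0,0,0,-1,0,0,0,0,0,0,-1,0,0,0,0,0,0,-1,0,0,0,0,0,0,-1,0,0,0,0,0,0,-1,0,0,0,0,0,0,-1,0,0,0,0,0,0,-1,0,0,0,0,0,0,-1]' 25
```

```text
ee_pos: [0.4814, 0.2972, 0.0075]
eef_rot: [3.141, 0.001, -2.981]
force: [-0.9, 0.4, 0.2]
grip_width: 0.0609
grip_force: 0.0
time_s: 5.25
ee_pos: [0.4811, 0.297, 0.0066]
eef_rot: [3.142, 0.0, -2.981]
force: [-1.8, 0.0, 4.5]
grip_width: 0.0296
grip_force: 25.0
```

```bash
python3 -m pendant '[0,0,-0.05,0,0,0,-1,0,0,-0.14,0,0,0,-1,0,0,-0.24,0,0,0,-1,0,0,-0.34,0,0,0,-1,0,0,-0.386,0,0,0,-1,-0.06,-0.12,-0.386,0,0,0.11,-1,-0.12,-0.2,-0.386,0,0,0.11,-1,-0.135,-0.279,-0.386,0,0,0.11,-1,-0.135,-0.279,-0.386,0,0,0.11,-1,-0.135,-0.279,-0.386,0,0,0.11,-1,-0.135,-0.279,-0.386,0,0,0.11,-1,-0.135,-0.279,-0.386,0,0,0.11,-1]'
python3 - <<'E'
from h import *
import pickle
p=vision.camera('wrist'); save(p,'wrist4'); pickle.dump(p,open('w4.pkl','wb'))
s=vision.camera('side');pickle.dump(s,open('s4.pkl','wb'))
E
```

```text
time_s: 6.45
ee_pos: [0.5693, 0.1714, 0.1994]
eef_rot: [3.141, -0.0, 3.131]
force: [0.1, 0.2, -2.3]
grip_width: 0.0297
grip_force: 25.0
```

View pics/wrist4.png

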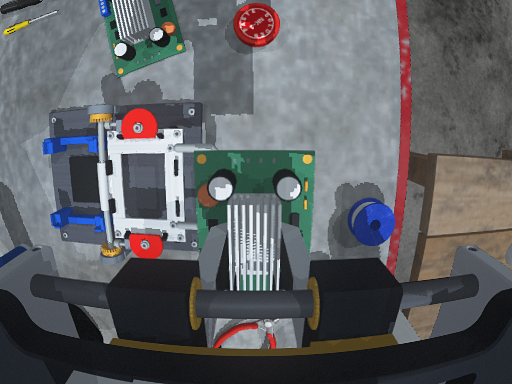

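The board is held centred at (254,200) with its edges square to the hand. The jig is on the left, with red discs at (139,125) and (145,245). I'll triangulate the discs and the base from the two wrist views and the side view.

```bash
cat > jig.py <<'E'
from h import *
import pickle
from scipy.optimize import least_squares
w1,w4,s4=[pickle.load(open(f,'rb')) for f in('w1.pkl','w4.pkl','s4.pkl')]
def blobs(p,box,col):
    h=cv2.cvtColor(p['pixels'],cv2.COLOR_RGB2HSV).astype(int);H,S,V=h[...,0],h[...,1],h[...,2]
    m=((H<8)|(H>172))&(S>150)&(V>120) if col=='r' else (H>105)&(H<125)&(S>150)&(V>60)
    k=np.zeros_like(m);k[box[1]:box[3],box[0]:box[2]]=1;m=(m&k).astype(np.uint8)
    n,l,st,c=cv2.connectedComponentsWithStats(m);i=[j for j in range(1,n) if st[j,4]>40]
    return [(st[j].tolist(),c[j].round(1).tolist()) for j in i]
for p,b in((w1,(180,120,360,180)),(w4,(110,100,175,265)),(s4,(225,160,320,220))): print(blobs(p,b,'r'))
for p,b in((w1,(180,190,360,275)),(w4,(30,120,110,240)),(s4,(225,180,330,260))): print(blobs(p,b,'b'))
g=np.hstack([cv2.resize(w1['pixels'][60:280,170:370],None,fx=2,fy=2.7,interpolation=cv2.INTER_CUBIC),cv2.resize(w4['pixels'][90:270,40:230],None,fx=2.1,fy=3.3,interpolation=cv2.INTER_CUBIC)])
cv2.imwrite('pics/g.png',g[...,::-1]);print(g.shape)
E
python3 jig.py
```

```text
[([188, 130, 30, 40, 912], [203.6, 149.6]), ([321, 136, 29, 39, 854], [334.3, 155.1])]
[([121, 108, 37, 31, 830], [138.9, 123.9]), ([129, 234, 34, 25, 624], [146.0, 245.4])]
[([287, 175, 15, 12, 99], [294.5, 180.1]), ([234, 186, 14, 12, 108], [240.0, 192.5])]
[([215, 200, 19, 71, 899], [222.9, 235.3]), ([293, 203, 26, 70, 976], [305.5, 237.6])]
[([43, 135, 56, 20, 681], [68.9, 143.3]), ([50, 207, 56, 25, 750], [76.8, 218.9])]
[([293, 201, 22, 36, 313], [303.2, 218.8]), ([253, 209, 21, 39, 323], [262.4, 229.3])]
(594, 799, 3)
```

View pics/g.png

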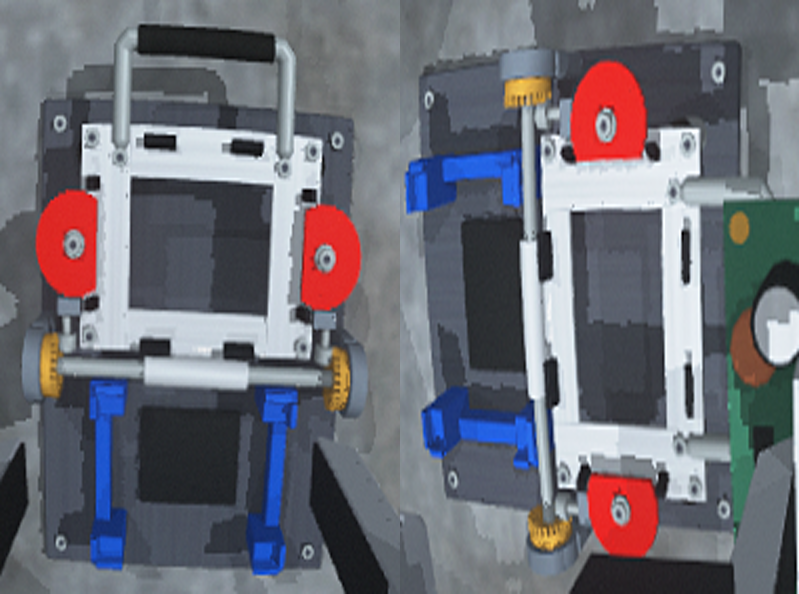

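```bash
cat > j2.py <<'E'
from h import *
import pickle
w1,w4=[pickle.load(open(f,'rb')) for f in('w1.pkl','w4.pkl')]
L=lambda x,y:(170+x/2,60+y/2.7); Rr=lambda x,y:(40+(x-400)/2.1,90+y/3.3)
F={'d-':((74,244),(606,125)),'d+':((325,259),(621,513)),'b-+':((60,124),(718,72)),'b++':((337,140),(725,510)),'b--':((61,543),(430,100)),'b+-':((308,552),(452,481)),
'p-+':((92,137),(687,145)),'p++':((312,150),(698,490)),'p--':((90,336),(547,147))}
P={}
for k,(a,b) in F.items():
    r1,r2=rayf(w1,*L(*a)),rayf(w4,*Rr(*b));P[k]=tri([r1,r2])
    z=.008 if k[0]=='b' else .058 if k[0]=='d' else .05
    f=lambda r:(r[0]+r[1]*(z-r[0][2])/r[1][2])[:2].round(4)
    print(k,P[k].round(4),f(r1),f(r2))
m=(P['d-']+P['d+'])/2;print('mid',m)
for a,b in(('d-','d+'),('b-+','b++'),('b--','b+-'),('p-+','p++')):v=P[b]-P[a];print(a,b,np.degrees(np.arctan2(v[1],v[0])),np.linalg.norm(v))
print('base centre',np.mean([P[k] for k in P if k[0]=='b'],0))
for x in((137,40),(275,46)):
    r=rayf(w1,*L(*x));print('grip end',(r[0]+r[1]*(.05-r[0][2])/r[1][2]))
# board held corners
for u,v in((194,152),(314,151)):
    r=rayf(w4,u,v);print('held corner',(r[0]+r[1]*(.195-r[0][2])/r[1][2]))
E
python3 j2.py
```

```text
d- [0.4973 0.042  0.0556] [0.4975 0.0422] [0.4975 0.0431]
d+ [0.6388 0.0368 0.0561] [0.6376 0.0366] [0.6387 0.0379]
b-+ [0.4812 0.0947 0.0057] [0.4815 0.0945] [0.4815 0.0953]
b++ [0.659  0.089  0.0045] [0.6575 0.0886] [0.658  0.0901]
b-- [ 0.4732 -0.1198  0.0029] [ 0.4734 -0.1178] [ 0.4742 -0.1153]
b+- [ 0.6501 -0.1232  0.0092] [ 0.6501 -0.124 ] [ 0.6509 -0.124 ]
p-+ [0.5071 0.0861 0.0492] [0.5072 0.086 ] [0.5072 0.0863]
p++ [0.6326 0.0825 0.0459] [0.6307 0.0819] [0.6319 0.084 ]
p-- [0.5033 0.0008 0.0465] [0.5045 0.0019] [0.5026 0.0023]
mid [0.56808033 0.03942147 0.05586205]
d- d+ -2.1200126513690662 0.14157800040333915
b-+ b++ -1.8228790394247556 0.17789755788491582
b-- b+- -1.104986296092111 0.17706017524814419
p-+ p++ -1.648448172212357 0.1255713698323064
base centre [ 0.56588107 -0.01482548  0.00557788]
grip end [0.53229428 0.12634194 0.05      ]
grip end [0.60909402 0.12510763 0.05      ]
held corner [0.51423145 0.13526088 0.195     ]
held corner [0.51443833 0.20989562 0.195     ]
```

The jig fit is consistent. The base centre plus 54 mm gives the pocket at (0.568, 0.0393), the disc midpoint is (0.568, 0.0394), yaw is -1.9°, and the handle is at (0.5707, 0.1254). I'll move over the pocket and down to hover.

```bash
python3 -m pendant '[0,-0.09,0,0,0,0.014,-1,0,-0.18,0,0,0,0.014,-1,0,-0.264,0,0,0,0.014,-1,0,-0.264,0.1,0,0,0.014,-1,0,-0.264,0.18,0,0,0.014,-1,0,-0.264,0.23,0,0,0.014,-1,0,-0.264,0.23,0,0,0.014,-1,0,-0.264,0.23,0,0,0.014,-1]'
python3 - <<'E'
from h import *
p=vision.camera('wrist');s=vision.camera('side');q=vision.camera('scene');o=status.get_obs();print(o['ee_pos'],o['eef_rot'])
a=cv2.resize(p['pixels'][80:300,130:380],(400,352),interpolation=cv2.INTER_CUBIC)
b=cv2.resize(s['pixels'][130:262,210:360],(400,352),interpolation=cv2.INTER_CUBIC)
cv2.imwrite('pics/hov.png',np.hstack([a,b])[...,::-1])
E
```

```text
time_s: 7.35
ee_pos: [0.5686, 0.0386, 0.0855]
eef_rot: [3.142, 0.001, 3.108]
force: [0.7, -0.9, -1.9]
grip_width: 0.0299
grip_force: 25.0
[0.56912255 0.03834626 0.08637068] [3.14147676e+00 2.97154502e-03 3.10748332e+00]
```

View pics/hov.png

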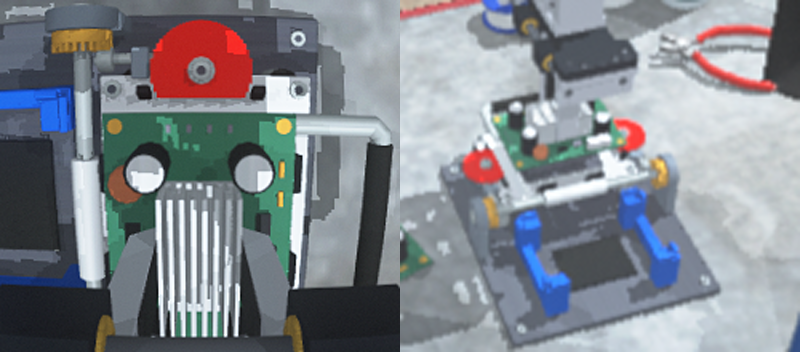

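The hover view shows the board's edge centred under the disc (200 vs 202) and parallel to the plate, with the side view agreeing. I'll descend.

```bash
python3 -m pendant '[0.0015,0.0012,0.01,0,0,0,-1,0.0015,0.0012,0.02,0,0,0,-1,0.0015,0.0012,0.03,0,0,0,-1,0.0015,0.0012,0.04,0,0,0,-1,0.0015,0.0012,0.048,0,0,0,-1,0.0015,0.0012,0.053,0,0,0,-1,0.0015,0.0012,0.056,0,0,0,-1,0.0015,0.0012,0.056,0,0,0,-1,0.0015,0.0012,0.056,0,0,0,-1]'
```

```text
time_s: 8.4
ee_pos: [0.5676, 0.0387, 0.0566]
eef_rot: [-3.142, 0.0, 3.107]
force: [-0.2, -0.4, 1.0]
grip_width: 0.0295
grip_force: 25.0
```

Contact: the weight has come off the wrist at z = 0.0566. I'll open slightly so the fingers stay inside the walls, then retreat.

```bash
python3 -m pendant '[0,0,0,0,0,0,-0.15,0,0,0,0,0,0,-0.15,0,0,0,0,0,0,-0.15,0,0,-0.02,0,0,0,-0.15,0,0,-0.06,0,0,0,-0.15,0,0,-0.14,0,0,0,-0.15,0,0,-0.24,0,0,0,-0.15,0,0,-0.24,0,0,0,-0.15]'
python3 - <<'E'
from h import *
p=vision.camera('wrist');s=vision.camera('side');import pickle;pickle.dump((p,s),open('seat.pkl','wb'))
from scipy.optimize import minimize
g=projf(p,[[.568,.039,.05]])[0]
for r in silhouettes('amp_board',p):
    e=r['extent']
    if abs((e[0]+e[2])/2-g[0])<60 and abs((e[1]+e[3])/2-g[1])<60:
        c=regpts(r['region']);print(r['score'],e)
        for z in(.05,.054):
            m=minimize(lambda q:-polyiou(projf(p,place(BOARD,[q[0],q[1],z,q[2]])),c),[.568,.039,-.03],method='Nelder-Mead',options=dict(initial_simplex=np.array([[.568,.039,-.03],[.573,.039,-.03],[.568,.044,-.03],[.568,.039,0.01]]),xatol=1e-4,fatol=1e-5));print(z,m.x.round(4),m.fun)
a=cv2.resize(p['pixels'][80:300,130:380],(400,352),interpolation=cv2.INTER_CUBIC)
b=cv2.resize(s['pixels'][130:262,210:360],(400,352),interpolation=cv2.INTER_CUBIC)
cv2.imwrite('pics/seat.png',np.hstack([a,b])[...,::-1])
E
```

```text
time_s: 9.2
ee_pos: [0.5699, 0.0387, 0.184]
eef_rot: [3.141, 0.011, 3.107]
force: [0.1, 1.5, -1.0]
grip_width: 0.0398
grip_force: 0.0
0.75 [119.6, 92.3, 342.4, 269.8]
0.05 [ 0.5235  0.039  -0.0707] -0.24192947318438848
0.054 [ 0.5239  0.0391 -0.0707] -0.24796826963975116
0.68 [217.6, 135.7, 291.7, 236.0]
0.05 [ 0.5668  0.039  -0.042 ] -0.9733130586358388
0.054 [ 0.5668  0.0389 -0.0351] -0.9507190731213098
```

View pics/seat.png

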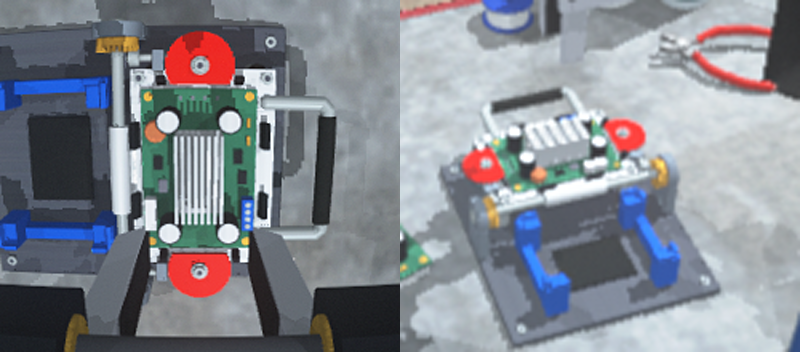

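The board is seated: the fit gives (0.567, 0.039) at z 0.05 with IoU 0.97, and the picture shows it flat between the discs. Next I'll move above the handle.

```bash
python3 -m pendant '[0,0.1,0,0,0,0,-0.28,0,0.173,0,0,0,0,-0.28,0,0.173,0.08,0,0,0,-0.28,0,0.173,0.14,0,0,0,-0.28,0,0.173,0.14,0,0,0,-0.28,0,0.173,0.14,0,0,0,-0.28]'
python3 - <<'E'
from h import *
w,s,q=[vision.camera(n) for n in('wrist','scene','side')]
o=status.get_obs();print(o['ee_pos'],o['eef_rot'])
# black grip: side & scene dark pixels near projection; wrist too
for n,p,pf in(('w',w,projf),('scene',s,proj),('side',q,proj)):
    ends=pf(p,[[.5327,.1266,.05],[.6086,.1241,.05]]);print(n,ends.round(1).tolist())
    m=np.zeros((384,512),np.uint8);cv2.line(m,*[tuple(map(int,e.round())) for e in ends],1,15)
    g=p['pixels'].max(2);k=((g<60)&(m>0)).astype(np.uint8)
    nn,l,st,c=cv2.connectedComponentsWithStats(k);j=1+st[1:,4].argmax();pts=np.argwhere(l==j)[:,::-1].astype(np.float32)
    print(st[j].tolist(),c[j].round(1),pf(p,[[.5707,.1254,.05]]).round(1))
E
```

```text
time_s: 9.95
ee_pos: [0.5703, 0.125, 0.1064]
eef_rot: [-3.141, -0.001, 3.107]
force: [1.7, -0.0, 0.4]
grip_width: 0.0336
grip_force: 0.0
[0.57122058 0.12505575 0.10808176] [3.14119205e+00 2.25013815e-03 3.10674602e+00]
w [[253.6, 166.3], [253.8, 253.7]]
[247, 166, 16, 89, 1277] [254.2 209.4] [[253.8 212. ]]
scene [[233.6, 210.3], [219.7, 200.6]]
[229, 207, 2, 2, 3] [229.7 207.3] [[226.5 205.3]]
side [[243.6, 169.4], [270.0, 163.8]]Traceback (most recent call last):
  File "<stdin>", line 9, in <module>
ValueError: attempt to get argmax of an empty sequence
```

The wrist camera sees the grip exactly where predicted. I'll descend and close on it.

```bash
python3 -m pendant '[0,0,0.06,0,0,0,-0.28,0,0,0.11,0,0,0,-0.28,0,0,0.148,0,0,0,-0.28,0,0,0.148,0,0,0,-0.28,0,0,0.148,0,0,0,-1,0,0,0.148,0,0,0,-1,0,0,0.148,0,0,0,-1,0,0,0.148,0,0,0,-1,0,0,0.148,0,0,0,-1]' 15
```

```text
time_s: 11.0
ee_pos: [0.5712, 0.1253, 0.0338]
eef_rot: [3.141, 0.002, 3.107]
force: [-0.4, -0.2, 7.4]
grip_width: 0.0124
grip_force: 15.0
```

```bash
python3 -m pendant '[0,-0.0011,-0.0244,0,0,0,-1,0,-0.0061,-0.0582,0,0,0,-1,0,-0.0169,-0.0958,0,0,0,-1,0,-0.0328,-0.1315,0,0,0,-1,0,-0.0535,-0.1646,0,0,0,-1,0,-0.0786,-0.1945,0,0,0,-1,0,-0.1076,-0.2206,0,0,0,-1,0,-0.14,-0.2425,0,0,0,-1,0,-0.1751,-0.2596,0,0,0,-1,0,-0.2123,-0.2717,0,0,0,-1,0,-0.2507,-0.2785,0,0,0,-1,0,-0.2898,-0.2798,0,0,0,-1]' 15
```

```text
time_s: 12.2
ee_pos: [0.5662, -0.0195, 0.1747]
eef_rot: [3.14, 0.004, 3.108]
force: [1.6, 5.1, 3.1]
grip_width: 0.0123
grip_force: 15.0
```

Now at 92° and still gripping, with low forces. I'll continue over to the stop.

```bash
python3 -m pendant '[0,-0.0388,0.0041,0,0,0,-1,0,-0.0767,0.0135,0,0,0,-1,0,-0.1129,0.0281,0,0,0,-1,0,-0.1468,0.0477,0,0,0,-1,0,-0.1776,0.0717,0,0,0,-1,0,-0.2047,0.0998,0,0,0,-1,0,-0.2277,0.1314,0,0,0,-1,0,-0.246,0.1659,0,0,0,-1,0,-0.258,0.1979,0,0,0,-1,0,-0.2659,0.2312,0,0,0,-1,0,-0.2691,0.2554,0,0,0,-1,0,-0.2702,0.278,0,0,0,-1]' 15
python3 -m pendant '[0,0,0.004,0,0,0,-1,0,0,0.008,0,0,0,-1,0,0,0.012,0,0,0,-1,0,0,0.012,0,0,0,-1,0,0,0.012,0,0,0,-1]' 15
```

```text
time_s: 13.4
ee_pos: [0.5605, -0.1547, 0.0321]
eef_rot: [3.141, -0.001, 3.107]
force: [-1.1, 7.7, 21.9]
grip_width: 0.0125
grip_force: 15.0
time_s: 13.9
ee_pos: [0.562, -0.1547, 0.0285]
eef_rot: [-3.141, 0.003, 3.108]
force: [-1.0, 4.4, 14.2]
grip_width: 0.0125
grip_force: 15.0
```

```bash
python3 -m pendant '[0,0,0.004,0,0,0,-1,0,0,0.008,0,0,0,-1,0,0,0.008,0,0,0,-1,0,0,0.008,0,0,0,-1]' 30
python3 - <<'E'
from h import *
hx=np.array([.566,-.0148]);yv=np.array([.033,.9995]);xv=np.array([.9995,-.033])
w,q,s=[vision.camera(n) for n in('wrist','side','scene')]
for n,p,pf in(('w',w,projf),('side',q,proj),('scene',s,proj)):
  for th in(2.94,3.04,3.14):
    L=[np.r_[hx+yv*.14*np.cos(th)+xv*a,.05+.14*np.sin(th)] for a in(-.038,.038)]
    print(n,th,pf(p,L).round(1).tolist())
  m=np.zeros((384,512),np.uint8);e=pf(p,L);cv2.line(m,*[tuple(map(int,x.round())) for x in e],1,27)
  k=((p['pixels'].max(2)<60)&(m>0)).astype(np.uint8);nn,l,st,c=cv2.connectedComponentsWithStats(k)
  print([(st[j].tolist(),c[j].round(1).tolist()) for j in range(1,nn) if st[j,4]>15])
  h=cv2.cvtColor(p['pixels'],cv2.COLOR_RGB2HSV).astype(int);r=(((h[...,0]<8)|(h[...,0]>172))&(h[...,1]>150)&(h[...,2]>90)).astype(np.uint8)
  nn,l,st,c=cv2.connectedComponentsWithStats(r)
  print('red',[(st[j].tolist(),c[j].round(1).tolist()) for j in range(1,nn) if 40<st[j,4]<1500])
  for z in(.045,.055):
    print('discs',z,pf(p,[np.r_[hx-yv*.054+xv*a,z] for a in(-.0707,.0707)]).round(1).tolist())
E
```

```text
time_s: 14.3
ee_pos: [0.5633, -0.1548, 0.0267]
eef_rot: [-3.14, 0.007, 3.108]
force: [-3.4, 8.8, 32.2]
grip_width: 0.0119
grip_force: 30.0
w 2.94 [[258.9, 198.4], [258.1, 333.4]]
w 3.04 [[254.1, 191.0], [254.2, 318.2]]
w 3.14 [[252.7, 184.7], [253.1, 304.6]]
[([239, 181, 29, 138, 3145], [253.1, 246.2])]
red [([367, 90, 60, 40, 999], [390.3, 106.9]), ([428, 126, 6, 8, 41], [430.1, 129.4])]
discs 0.045 [[401.9, 128.5], [371.3, 330.4]]
discs 0.055 [[410.1, 129.3], [375.7, 339.0]]
side 2.94 [[282.3, 237.6], [313.9, 229.3]]
side 3.04 [[282.3, 242.4], [313.6, 234.1]]
side 3.14 [[282.1, 246.6], [313.1, 238.3]]
[]
red [([287, 57, 11, 10, 97], [291.8, 61.6]), ([438, 88, 32, 24, 50], [453.0, 99.1]), ([473, 114, 39, 28, 62], [490.3, 126.1]), ([327, 140, 22, 3, 43], [336.9, 140.9]), ([105, 149, 37, 20, 84], [118.1, 156.6]), ([330, 157, 20, 7, 45], [339.2, 160.3]), ([108, 174, 7, 14, 51], [111.4, 180.3]), ([173, 180, 20, 10, 48], [182.8, 186.1]), ([247, 222, 13, 11, 58], [251.8, 228.5]), ([127, 270, 9, 26, 123], [131.4, 283.5]), ([252, 345, 73, 39, 1363], [290.2, 368.8])]
discs 0.045 [[255.6, 224.4], [310.2, 210.8]]
discs 0.055 [[255.7, 221.6], [310.6, 207.9]]
scene 2.94 [[305.7, 180.0], [290.5, 172.3]]
scene 3.04 [[305.9, 183.8], [290.8, 175.9]]
scene 3.14 [[305.8, 187.6], [290.7, 179.7]]
[]
red [([120, 142, 11, 9, 75], [125.2, 145.9]), ([387, 149, 43, 16, 467], [407.7, 156.9]), ([481, 154, 28, 15, 79], [495.1, 159.1]), ([53, 158, 24, 27, 216], [64.5, 171.1]), ([490, 181, 22, 20, 228], [501.2, 191.0]), ([244, 245, 20, 15, 139], [253.6, 253.7])]
discs 0.045 [[291.9, 199.4], [264.4, 183.7]]
discs 0.055 [[292.0, 196.5], [264.5, 180.9]]
```

The plate is on its stop: pressing harder gives 32 N with hardly any motion, and the grip and disc pixels fit 3.14. I'll ease off and swing back, slowly at first.

```bash
python3 -m pendant '[0,0,-0.003,0,0,0,-1,0,0,-0.005,0,0,0,-1,0,0.0003,-0.017,0,0,0,-1,0,0.0011,-0.0294,0,0,0,-1,0,0.0034,-0.0485,0,0,0,-1,0,0.0083,-0.0727,0,0,0,-1,0,0.0169,-0.1008,0,0,0,-1,0,0.0328,-0.1365,0,0,0,-1,0,0.0535,-0.1696,0,0,0,-1,0,0.0786,-0.1995,0,0,0,-1,0,0.1076,-0.2256,0,0,0,-1,0,0.14,-0.2475,0,0,0,-1]' 20
```

```text
time_s: 15.65
ee_pos: [0.5648, -0.0881, 0.1502]
eef_rot: [-3.135, 0.006, 3.106]
force: [0.6, -16.0, 12.5]
grip_width: 0.0123
grip_force: 20.0
```

```bash
python3 - <<'E'
from h import *
s=vision.camera('side')
for r in silhouettes('amp_board',s): print(r['score'],r['extent'],r['region'].sum())
print(proj(s,place(np.array(box(.055,.038,0,-.003)),[.5642,-.0688,.0465,-.033])).round(0).tolist())
E
```

```text
0.83 [153.7, 205.9, 220.9, 256.4] 1741
0.59 [256.6, 202.0, 310.9, 235.1] 1092
0.4 [225.9, 181.2, 332.6, 258.0] 4284
[[267.0, 234.0], [267.0, 235.0], [257.0, 211.0], [257.0, 212.0], [311.0, 223.0], [311.0, 224.0], [298.0, 201.0], [298.0, 202.0]]
```

The board lies in the nest: its silhouette (257–311, 202–235) matches the prediction exactly. I'll finish the swing back.

```bash
python3 -m pendant '[0,0.0351,-0.0171,0,0,0,-1,0,0.0723,-0.0292,0,0,0,-1,0,0.1107,-0.036,0,0,0,-1,0,0.1498,-0.0373,0,0,0,-1,0,0.1886,-0.0332,0,0,0,-1,0,0.2265,-0.0238,0,0,0,-1,0,0.2627,-0.0092,0,0,0,-1,0,0.2966,0.0104,0,0,0,-1,0,0.3274,0.0344,0,0,0,-1,0,0.3545,0.0625,0,0,0,-1,0,0.3775,0.0941,0,0,0,-1,0,0.3958,0.1286,0,0,0,-1]' 20
python3 -m pendant '[0,0.012,0.032,0,0,0,-1,0,0.0199,0.0653,0,0,0,-1,0,0.0231,0.0895,0,0,0,-1,0,0.0242,0.1139,0,0,0,-1,0,0.0242,0.119,0,0,0,-1,0,0.0242,0.124,0,0,0,-1,0,0.0242,0.124,0,0,0,-1]' 20
```

```text
time_s: 16.95
ee_pos: [0.5702, 0.1137, 0.0815]
eef_rot: [-3.141, 0.001, 3.107]
force: [5.0, -6.9, 0.0]
grip_width: 0.0124
grip_force: 20.0
time_s: 17.65
ee_pos: [0.5711, 0.1253, 0.0215]
eef_rot: [3.141, 0.002, 3.107]
force: [-0.7, -3.0, 15.3]
grip_width: 0.0119
grip_force: 20.0
```

```bash
python3 -m pendant '[0,0,0,0,0,0,-0.28,0,0,0,0,0,0,-0.28,0,0,0,0,0,0,-0.28,0,0,-0.04,0,0,0,-0.28,0,0,-0.12,0,0,0,-0.28,0,0,-0.22,0,0,0,-0.28,0,0,-0.32,0,0,0,-0.28,0,0,-0.38,0,0,0,-0.28,0,0,-0.38,0,0,0,-0.28,0,0,-0.38,0,0,0,-0.28]'
python3 - <<'E'
from h import *
w,s,q=[vision.camera(n) for n in('wrist','side','scene')]
hx=np.array([.566,-.0148]);yv=np.array([.033,.9995]);xv=np.array([.9995,-.033])
for th in(0,.05,.1): print('grip pred',th,projf(w,[np.r_[hx+yv*.14*np.cos(th)+xv*a,.05+.14*np.sin(th)] for a in(-.038,.038)]).round(1).tolist())
m=np.zeros((384,512),np.uint8);e=projf(w,[np.r_[hx+yv*.14+xv*a,.05] for a in(-.038,.038)]);cv2.line(m,*[tuple(map(int,x.round())) for x in e],1,17)
k=((w['pixels'].max(2)<60)&(m>0)).astype(np.uint8);nn,l,st,c=cv2.connectedComponentsWithStats(k);j=1+st[1:,4].argmax();print(st[j].tolist(),c[j])
h=cv2.cvtColor(w['pixels'],cv2.COLOR_RGB2HSV).astype(int);r=(((h[...,0]<8)|(h[...,0]>172))&(h[...,1]>150)&(h[...,2]>90)).astype(np.uint8)
nn,l,st,c=cv2.connectedComponentsWithStats(r);print('red',[(st[j].tolist(),c[j].round(1).tolist()) for j in range(1,nn) if 300<st[j,4]<2500])
print('screws',projf(w,[[.4973,.042,.0556],[.6388,.0368,.0561]]).round(1).tolist())
C=place(np.array(box(.055,.038,0,-.003)),[.5642,-.0688,.0465,-.033])
for n,p,pf in(('wrist',w,projf),('side',s,proj),('scene',q,proj)):
  a=pf(p,C);print(n,'pred',a.min(0).round(1),a.max(0).round(1),[(round(r['score'],2),r['extent']) for r in silhouettes('amp_board',p)])
  if n!='scene':
    hsv=cv2.cvtColor(p['pixels'],cv2.COLOR_RGB2HSV);g=((hsv[...,0]>40)&(hsv[...,0]<90)&(hsv[...,1]>70)).astype(np.uint8)
    mk=np.zeros_like(g);lo=(a.min(0)-12).astype(int);hi=(a.max(0)+12).astype(int);lo=np.maximum(lo,0);mk[lo[1]:hi[1],lo[0]:hi[0]]=1;t=np.argwhere(g&mk)[:,::-1].astype(np.float32)
    print('green box',cv2.boxPoints(cv2.minAreaRect(t)).round(1).tolist(),'pred corners',pf(p,C[1::2]).round(1).tolist(),pf(p,C[::2]).round(1).tolist())
E
```

```text
time_s: 18.65
ee_pos: [0.5703, 0.1252, 0.2101]
eef_rot: [3.142, -0.0, 3.107]
force: [-0.0, 0.3, -0.9]
grip_width: 0.0337
grip_force: 0.0
grip pred 0 [[253.2, 152.8], [253.4, 216.4]]
grip pred 0.05 [[253.1, 153.4], [253.2, 218.3]]
grip pred 0.1 [[252.6, 154.1], [252.8, 220.2]]
[249, 153, 11, 64, 634] [253.99369085 183.39432177]
red [([408, 0, 24, 280, 1973], [423.2, 134.4]), ([267, 5, 45, 43, 696], [288.0, 27.2]), ([275, 11, 29, 27, 454], [288.8, 24.3]), ([160, 107, 38, 30, 857], [178.5, 122.3]), ([167, 232, 35, 26, 634], [183.9, 243.6])]
screws [[177.6, 126.0], [183.8, 243.1]]
wrist pred [ 75.1 141.5] [133.9 227.1] [(0.95, [77.6, 144.7, 134.9, 230.6]), (0.85, [129.9, 0.0, 221.4, 74.3]), (0.35, [71.6, 100.7, 260.5, 258.7])]
green box [[76.4000015258789, 145.1999969482422], [126.9000015258789, 141.0], [134.10000610351562, 226.0], [83.5999984741211, 230.3000030517578]] pred corners [[76.3, 145.1], [126.3, 141.5], [85.9, 224.8], [133.9, 226.4]] [[75.1, 145.3], [125.3, 141.7], [84.8, 225.5], [133.1, 227.1]]
side pred [256.6 201.4] [310.9 234.9] [(0.83, [154.8, 201.5, 218.9, 255.9]), (0.75, [255.8, 201.5, 307.2, 236.9])]
green box [[258.0, 212.10000610351562], [303.6000061035156, 199.89999389648438], [310.1000061035156, 224.3000030517578], [264.5, 236.5]] pred corners [[267.4, 234.9], [256.6, 212.3], [310.8, 223.7], [298.1, 202.3]] [[267.4, 234.0], [256.6, 211.5], [310.9, 222.8], [298.2, 201.4]]
scene pred [257.9 182.3] [297.9 201. ] [(0.89, [272.8, 219.6, 334.9, 255.8]), (0.81, [256.5, 184.1, 296.5, 201.6])]
```

All views agree: the board lies in the nest within about a pixel of the prediction, the plate is back at 0, and the robot is clear.

```bash
python3 -c "
from station import order
print(order.hand_in())"
```

```text
the job is handed in; nothing more can be done
None
```

The job is handed in: the board lies component side down and level in the blue nest, the plate is back at angle 0, the arm touches nothing, and the spool, tin and can were not touched; it took about 19 s of robot time.

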